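Put the pastry cutters back in order of size

ROBOT

A 7-joint arm with a two-finger parallel gripper is mounted at the origin on a cart in front of the work surface, level with it; the furniture and walls round the work are solid. World frame = base frame: x ahead of the robot, y to its left, z up, the work surface at z = 0. Lengths are in m, angles in degrees, forces in N, time in s.
With the tool pointing down it reaches from about 0.425 to 0.875 m from the base axis. Payload 4.7 kg.
Tool frame: the origin (TCP) lies on the mounting face of the last link; the fingertips stand 182 mm ahead of it and the grasp point (between the pads) lies 164 mm ahead of it; z points along the fingers, y is the line along which they close (so a half turn about z gives the same grasp; the last joint's range is limited). The gripper opens to 87 mm and grips with 3 to 60 N. Pads are 19 mm wide; open, the fingers measure 117 mm over their backs; the gripper's body (75 mm by 190 mm) begins 51 mm behind the grasp point.
Start: joints at [73.115, 18.392, -4.016, 83.108, 1.295, 78.541, -3.26], TCP at [0.198, -0.619, 0.405] pointing down, gripper open.
Joint ranges: [-163.93, 163.93], [-17.29, 119.83], [-79.2, 71.16], [3.27, 140.29], [-89.18, 269.18], [5.43, 117.66], [-154.24, 154.24]. Speed limits (degrees/s): [147.25, 147.25, 180, 180, 180, 180, 180].

INTERFACE

Orientations are given as [roll, pitch, yaw] about the fixed x, y, z axes, in that order (R = Rz(yaw) Ry(pitch) Rx(roll)).
In Python, from cell import env gives the robot as it stands.
- The arm moves only by the tool servo_tool, never from a script. Its argument "plan" is a list of rows, each an object with "xyz": the shift along the tool's x, y, z in cm, a list of three; "twist": the turn, a rotation vector about the tool's x, y, z in degrees, a list of three; "jaw": the closure, from 0 (fully open) to 1 (shut). In form: [{"xyz": [x, y, z], "twist": [wx, wy, wz], "jaw": jaw}, ...]. A call has 1 to 10 rows; each row is the pose to reach, as a shift and turn from the pose commanded when the call began, along the tool's axes at that moment; what a row does not reach only later rows make up. A row lasts 1/12 s, in which the tool goes at most 41.7 mm and 7.16 degrees, less where a joint would pass 70% of its speed; a pose out of reach is approached as far as the arm can. A call with a gripper value outside its range is refused whole. The fingers move at their own pace and stop on an object; "newtons" is the grip in N (left out, the last holds). Time passes only in rows, so rows that repeat a pose let the fingers close. It gives the time, the measured TCP pose, the force, the opening and the grip force at its end, in the units of the state.
- env.get_obs(): the state, without advancing time (a new reading comes with each control period).
- env.read_camera(name): name is "scene" or "top"; returns a dict with "img" (400x640x3 uint8, red, green, blue), "camera_matrix" (3x3 intrinsics, pixels), "R" (3x3) and "t" (3): a world point X has camera coordinates R X + t. Camera axes: x right, y down, z forward; pixel columns grow to the right and rows downward; lengths in m; the calibration is good to about 2 mm. A picture is of the moment at which its call begins. There is no depth.
- env.sign_off(): hands the job in; it is judged then, once.
The state is a dict: "time_s": time; "qpos": joint angles; "joint_velocities": joint speeds; "effort": joint torques, N m; "tool_pos": TCP position; "tool_rot": TCP orientation; "force": force on the tool from outside, world axes, zero at the start; "wrist_torque": the same for the moment, N m; "grip_width": finger opening in m; "grasp_force": force on a finger pad.
Only numpy, scipy, OpenCV 4.12 (cv2) and the standard library are available. Lean on these libraries where they do the work, as an engineer would, in place of code of your own. Each camera call takes 0.05 s, during which the arm holds its last target. There are 200 camera calls.

TASK

Put the four round pastry cutters away in the blue cutter board, so that they stand in a row by size: each cutter, rolled rim up, fully down in the well cut for it, the smallest in the smallest well and so on to the largest in the largest. One of the smaller cutters has been left in the largest well by mistake and has to make room. Leave the roll of tape and the loose piping nozzle beside them where they are.

Things in the scene. Friction and masses are not known exactly. Their poses are not given: they have to be found in the camera images.
- cutter_30_mid (a point): The smallest of four round pastry cutters: a plain grey metal ring, open at both ends, 30 mm across the rolled rim at its top, 26 mm across outside at its lower (cutting) edge, 35 mm high. This point is on its axis, half-way up (17.5 mm above what it stands on); z is its axis, pointing to the rolled rim. It stands rim up; take it across the outside of the ring, from above. Loose, 15 to 45 g. At the start it stands on the table or in the largest well.
- cutter_40_mid (a point): The second smallest of four round pastry cutters: a plain grey metal ring, open at both ends, 40 mm across the rolled rim at its top, 36 mm across outside at its lower (cutting) edge, 35 mm high. This point is on its axis, half-way up (17.5 mm above what it stands on); z is its axis, pointing to the rolled rim. It stands rim up; take it across the outside of the ring, from above. Loose, 15 to 45 g. At the start it stands on the table or in the largest well.
- cutter_51_mid (a point): The second largest of four round pastry cutters: a plain grey metal ring, open at both ends, 51 mm across the rolled rim at its top, 47 mm across outside at its lower (cutting) edge, 35 mm high. This point is on its axis, half-way up (17.5 mm above what it stands on); z is its axis, pointing to the rolled rim. It stands rim up; take it across the outside of the ring, from above. Loose, 15 to 45 g. At the start it stands on the table or in the largest well.
- cutter_64_mid (a point): The largest of four round pastry cutters: a plain grey metal ring, open at both ends, 64 mm across the rolled rim at its top, 60 mm across outside at its lower (cutting) edge, 35 mm high. This point is on its axis, half-way up (17.5 mm above what it stands on); z is its axis, pointing to the rolled rim. It stands rim up; take it across the outside of the ring, from above. Loose, 15 to 45 g.
- well_30: The smallest well of the cutter board: a round hole 35 mm across with a 3 mm lead-in chamfer (41 mm at the mouth), 8 mm deep, for the 30 mm cutter. Origin: its centre, at its floor, level with the table; y runs along the row toward the smallest well. The fixed board (blue, white well floors, metal end bars; 94 x 305 mm, top 8 mm above the table) holds four wells in order of size, at any angle.
- well_40: The second smallest well of the cutter board: a round hole 45 mm across with a 3 mm lead-in chamfer (51 mm at the mouth), 8 mm deep, for the 40 mm cutter. Origin: its centre, at its floor, level with the table; y runs along the row toward the smallest well. The fixed board (blue, white well floors, metal end bars; 94 x 305 mm, top 8 mm above the table) holds four wells in order of size, at any angle.
- well_51: The second largest well of the cutter board: a round hole 56 mm across with a 3 mm lead-in chamfer (62 mm at the mouth), 8 mm deep, for the 51 mm cutter. Origin: its centre, at its floor, level with the table; y runs along the row toward the smallest well. The fixed board (blue, white well floors, metal end bars; 94 x 305 mm, top 8 mm above the table) holds four wells in order of size, at any angle.
- well_64: The largest well of the cutter board: a round hole 69 mm across with a 3 mm lead-in chamfer (75 mm at the mouth), 8 mm deep, for the 64 mm cutter. Origin: its centre, at its floor, level with the table; y runs along the row toward the smallest well. The fixed board (blue, white well floors, metal end bars; 94 x 305 mm, top 8 mm above the table) holds four wells in order of size, at any angle.
- tape_roll: Bystander: a yellowish roll of adhesive tape lying flat, 98 mm across, 25 mm high, open in the middle. Origin: centre of its underside. Loose.
- piping_nozzle: Bystander: a grey metal piping nozzle standing on its wide end, a fluted cone 39 mm across and 50 mm high. Origin: centre of its underside. Loose.
There are look-alikes about, which are no part of the job. Leave any brown or turquoise look-alike of the well_30 alone.

How it is judged (in metres and radians):
At the end, for the whole second after the job is handed in: Each of the four cutters stands rim up (within 0.08 rad of upright) in the well of its own size, its axis within 8 mm of the well's centre, down on the well's floor (within 3 mm), at rest (horizontal distance between cutter_30_mid and well_30 below 0.008 m and height (world z) of each of cutter_30_mid, cutter_40_mid, cutter_51_mid, cutter_64_mid below 0.0205 m and angle between each of cutter_30_mid, cutter_40_mid, cutter_51_mid, cutter_64_mid's own z axis and vertical below 0.08 rad and linear speed of each of cutter_30, cutter_40, cutter_51, cutter_64 below 0.02 m/s and horizontal distance between cutter_40_mid and well_40 below 0.008 m and horizontal distance between cutter_51_mid and well_51 below 0.008 m and horizontal distance between cutter_64_mid and well_64 below 0.008 m); the robot touches nothing.
It fails at once if the tape roll is moved more than 25 mm (distance of tape_roll from where it was at the start of the episode above 0.025 m).
It fails at once if the piping nozzle is moved more than 25 mm (distance of piping_nozzle from where it was at the start of the episode above 0.025 m).
It also fails if it takes over 96 s, if anything falls off the work surface, if the arm or the gripper's body presses on something with over 40 N, if the wrist force passes 120 N, or if a joint passes its speed limit or range.

## Working session

There is one attempt and no reset: what is moved stays moved. The work goes in short steps, Python scripts to look and compute and a tool call to move; the robot and the scene stay as the last step left them, time stands still between calls to the robot, and variables do not carry over. Pictures are saved under pics/ and viewed, at most 14 in all, crops included, and the job is handed in when it is done.

Besides the shell and the picture viewer there is one more tool, called after "Request:" as name([rows], argument=value, ...), one row to a line, values as JSON. servo_tool: Moves the arm, as the interface text tells. Its arguments: {"type":"object","properties":{"plan":{"type":"array","items":{"type":"object","properties":{"xyz":{"type":"array","items":{"type":"number"}},"twist":{"type":"array","items":{"type":"number"}},"jaw":{"type":"number"}}}},"newtons":{"type":"number"}},"required":["plan"]}

```bash
mkdir -p pics
cat > h.py <<'E'
from cell import env
import cv2, numpy as np
def cam(n): return env.read_camera(n)
def save(c,p): cv2.imwrite(p,cv2.cvtColor(c['img'],cv2.COLOR_RGB2BGR))
def ray(c,uv,z):
    R=np.array(c['R']);t=np.array(c['t']);K=np.array(c['camera_matrix'])
    d=R.T@np.linalg.solve(K,[uv[0],uv[1],1.]);o=-R.T@t
    return (o+d*(z-o[2])/d[2])
def proj(c,X):
    p=np.array(c['camera_matrix'])@(np.array(c['R'])@np.array(X)+np.array(c['t']));return p[:2]/p[2]
E
python3 - <<'E'
from h import *
for n in('top','scene'):
    c=cam(n);save(c,f'pics/{n}0.png');R=np.array(c['R']);print(n,-R.T@c['t'],R.round(2).tolist(),c['camera_matrix'][0][0])
print(env.get_obs())
E
```

```text
top [ 0.35715508 -0.01817355  1.33345485] [[0.01, -1.0, -0.01], [-0.99, -0.01, -0.11], [0.11, 0.01, -0.99]] 452.027293680879
scene [0.04669227 1.0178879  0.73333579] [[-0.9, -0.43, 0.0], [-0.23, 0.48, -0.85], [0.36, -0.77, -0.53]] 475.0406247594654
{'time_s': 0.1, 'qpos': array([73.1142672 , 18.43571466, -4.01601303, 83.16709848,  1.29410101,
       78.53971572, -3.2595101 ]), 'joint_velocities': array([-0.00579732, -0.02201687,  0.00896712, -0.26249056,  0.08566652,
       -0.02711576, -0.02072137]), 'effort': array([-9.36334982e-05, -4.92574167e+01, -4.05813837e-01, -3.13396561e+01,
       -6.41683233e-02,  3.95421032e-02,  5.58198872e-05]), 'tool_pos': array([ 0.19747669, -0.61909482,  0.40376757]), 'tool_rot': array([-1.79902652e+02,  4.30883978e-03,  1.76960805e+01]), 'force': array([-0.30116569,  0.67321912,  0.56687042]), 'wrist_torque': array([ 0.01068091, -0.03782202, -0.00429019]), 'grasp_force': 0.0, 'grip_width': 0.08702652485800455}
```

View pics/top0.png

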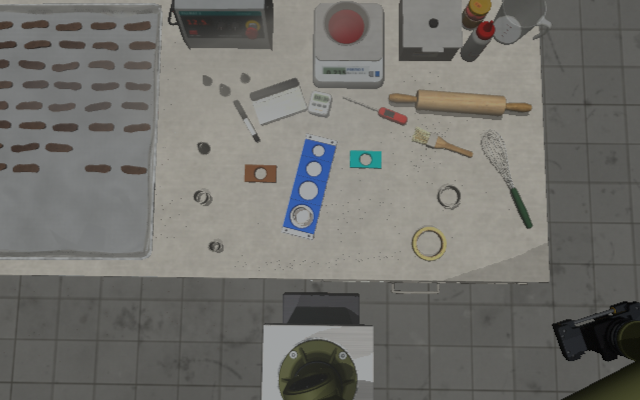

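View pics/scene0.png

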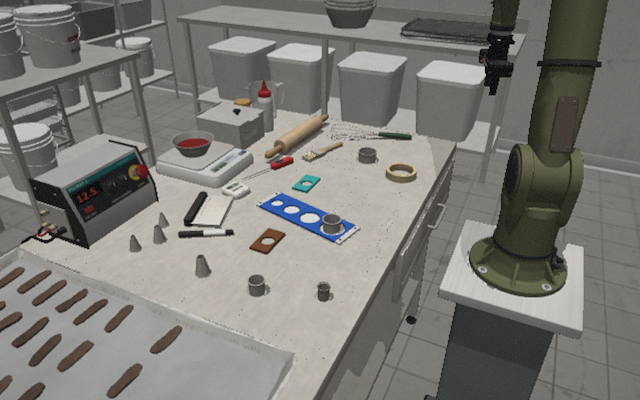

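The top view shows rings at (203,197), (216,246), (449,196) and one in the largest well at (302,215). The nozzle is at (204,148) and the tape at (429,243). Look-alikes for well_30 are the brown plate at (261,173) and the turquoise plate at (366,159). Other nozzles, at about (207,80), (225,90) and (245,77), are distractors. By the description, the real wells are in the blue board at (310,187). Next is one close crop to check this.

Run:
```python
from h import *
c=cam('top');im=cv2.cvtColor(c['img'],cv2.COLOR_RGB2BGR)
s=cam('scene');si=cv2.cvtColor(s['img'],cv2.COLOR_RGB2BGR)
def cr(i,u,v,w,h,k): return cv2.resize(i[v-h//2:v+h//2,u-w//2:u+w//2],None,fx=k,fy=k,interpolation=cv2.INTER_CUBIC)
a=np.hstack([cr(im,203,197,40,40,5),cr(im,216,246,40,40,5),cr(im,449,196,40,40,5),cr(im,302,215,40,40,5)])
b=np.hstack([cr(si,257,286,40,40,5),cr(si,324,292,40,40,5),cr(si,367,155,40,40,5),cr(si,332,224,40,40,5)])
cv2.imwrite('pics/crop1.png',np.vstack([a,b]))
# wells: white blobs in the blue board
hsv=cv2.cvtColor(im,cv2.COLOR_BGR2HSV)
m=cv2.inRange(hsv,(100,120,60),(130,255,255))
cs,h=cv2.findContours(m,cv2.RETR_CCOMP,cv2.CHAIN_APPROX_NONE)
for k,q in enumerate(cs):
    if cv2.contourArea(q)>40:
        r=cv2.minAreaRect(q);e=cv2.fitEllipse(q);z=.008
        print('hole' if h[0][k][3]>=0 else 'outer',np.round(e[0],1),np.round(e[1],1),cv2.contourArea(q),'xyz',ray(c,e[0],z).round(4),'rect',np.round(r[0],1),np.round(r[1],1),round(r[2],1),ray(c,r[0],z).round(4))
```

```text
outer [308.9 186.6] [ 33.9 116.1] 2703.5 xyz [0.5507 0.0333 0.008 ] rect [308.9 186. ] [31.3 90.2] 14.0 [0.5525 0.0334 0.008 ]
hole [301.4 216.1] [24.7 25.1] 485.0 xyz [0.4628 0.0541 0.008 ] rect [301.5 216. ] [24.7 24.7] 45.0 [0.4631 0.0537 0.008 ]
hole [307.9 190.2] [20.2 20.5] 322.5 xyz [0.54  0.036 0.008] rect [308. 190.] [20. 20.] 0.0 [0.5405 0.0358 0.008 ]
hole [313.5 168.7] [16.2 16.9] 212.5 xyz [0.6047 0.0206 0.008 ] rect [313.8 168.8] [16.3 17. ] 45.0 [0.6045 0.0197 0.008 ]
hole [318.  150.4] [13.1 13.6] 137.0 xyz [0.6601 0.0078 0.008 ] rect [318.1 150.4] [13.3 13.3] 33.7 [0.6603 0.0076 0.008 ]
```

View pics/crop1.png

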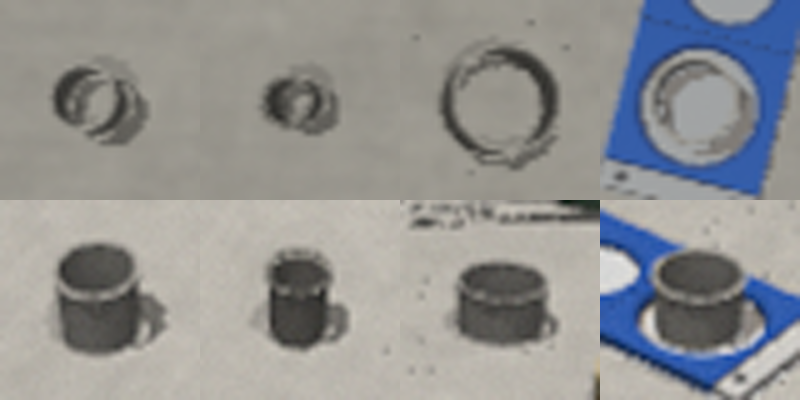

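The crops show, left to right: a narrow ring of about 14 px, the 40 cutter at (203,197); the smallest, the 30, at (216,246); the widest, the 64, at (449,196); and in the largest well at (302,215) the 51. The widths increase in the scene view as expected. Now I'll get positions from both views.

Run:
```python
from h import *
c=cam('top');s=cam('scene')
rim={'40':(255.9,279.9,.020),'30':(323.4,286.5,.015),'64':(367.1,151.1,.032),'51':(331.5,219,.0255)}
si=cv2.cvtColor(s['img'],cv2.COLOR_RGB2BGR);im=cv2.cvtColor(c['img'],cv2.COLOR_RGB2BGR)
k=8;row=[]
A=np.linspace(0,2*np.pi,60)
for n in rim:
    u,v,r=rim[n];P=ray(s,(u,v),.035);print(n,P.round(4))
    col=[]
    for cc,i in((c,im),(s,si)):
        o=np.round(proj(cc,P)).astype(int)-12
        w=cv2.resize(i[o[1]:o[1]+25,o[0]:o[0]+25],None,fx=k,fy=k,interpolation=cv2.INTER_CUBIC)
        for z,q,cl in((.035,r,(0,255,0)),(0,r-.002,(0,0,255))):
            pts=[((proj(cc,[P[0]+q*np.cos(a),P[1]+q*np.sin(a),z])-o+.5)*k) for a in A]
            cv2.polylines(w,[np.round(pts).astype(int)],True,cl,1)
        col.append(w)
    row.append(np.vstack(col))
cv2.imwrite('pics/ov1.png',np.hstack(row))
hsv=cv2.cvtColor(si,cv2.COLOR_BGR2HSV)
m=cv2.inRange(hsv,(100,120,60),(130,255,255))
cs,h=cv2.findContours(m,cv2.RETR_CCOMP,cv2.CHAIN_APPROX_NONE)
for j,q in enumerate(cs):
    if cv2.contourArea(q)>40 and h[0][j][3]>=0:
        e=cv2.fitEllipse(q);print(np.round(e[0],1),ray(s,e[0],.008).round(4))
for n,uv,z in(('tape',(429,243),.025),('noz',(204,148),.05)): print(n,ray(c,uv,z).round(3))
```

```text
40 [0.5158 0.3524 0.035 ]
30 [0.3722 0.3071 0.035 ]
64 [ 0.5264 -0.372   0.035 ]
51 [0.4649 0.0583 0.035 ]
[309.2 217.6] [0.5395 0.0417 0.008 ]
[291.1 209.3] [0.6044 0.0262 0.008 ]
[276.5 202.6] [0.6598 0.0129 0.008 ]
tape [ 0.388 -0.315  0.025]
noz [0.654 0.338 0.05 ]
```

View pics/ov1.png

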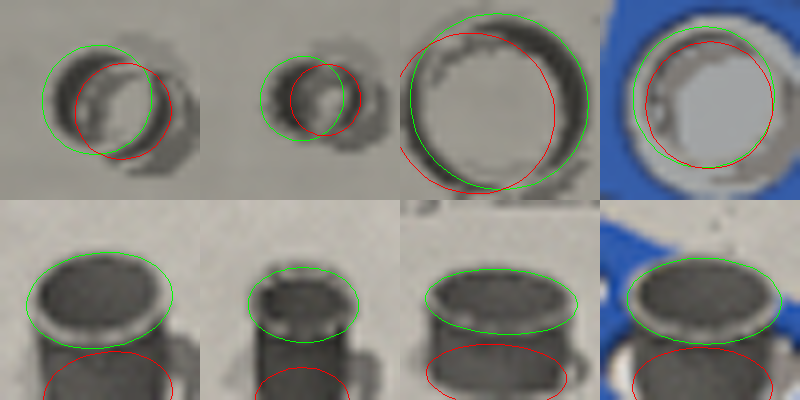

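The two views agree in x and differ by 5 mm in y, so I'll start from their mean and calibrate on a held ring, whose position is known through the arm. No cutter has to be parked: the 51 goes straight from well_64 to well_51, then the 64, 40 and 30 follow. The gripper closes across the row, at yaw 167.

```bash
cat > go.py <<'E'
import sys
from h import *
from scipy.spatial.transform import Rotation as Ro
o=env.get_obs();x,y,z=map(float,sys.argv[1:4]);yaw=float(sys.argv[4])
A=Ro.from_euler('xyz',o['tool_rot'],degrees=True);B=Ro.from_euler('xyz',[180,0,yaw],degrees=True)
print('cm',(A.inv().apply(np.array([x,y,z])-o['tool_pos'])*100).round(2),'tw',(A.inv()*B).as_rotvec(degrees=True).round(1),'t',round(o['time_s'],2),'rot',o['tool_rot'].round(1),'q',o['qpos'].round(0))
E
python3 go.py .5 -.33 .36 60
```

```text
cm [ 37.61 -18.36   4.45] tw [ -0.   -0.  -42.3] t 0.3 rot [-180.     0.    17.7] q [73. 18. -4. 83.  1. 79. -3.]
```

Request:
servo_tool([
  {"xyz": [37.6,-18.4,4.5],"twist": [0,0,-42],"jaw": 0},
  {"xyz": [37.6,-18.4,4.5],"twist": [0,0,-42],"jaw": 0},
  {"xyz": [37.6,-18.4,4.5],"twist": [0,0,-42],"jaw": 0},
  {"xyz": [37.6,-18.4,4.5],"twist": [0,0,-42],"jaw": 0},
  {"xyz": [37.6,-18.4,4.5],"twist": [0,0,-42],"jaw": 0},
  {"xyz": [37.6,-18.4,4.5],"twist": [0,0,-42],"jaw": 0},
  {"xyz": [37.6,-18.4,4.5],"twist": [0,0,-42],"jaw": 0},
  {"xyz": [37.6,-18.4,4.5],"twist": [0,0,-42],"jaw": 0},
  {"xyz": [37.6,-18.4,4.5],"twist": [0,0,-42],"jaw": 0},
  {"xyz": [37.6,-18.4,4.5],"twist": [0,0,-42],"jaw": 0},
])

```text
time_s: 1.13
tool_pos: [0.4977, -0.3311, 0.3603]
tool_rot: [180.0, 0.0, 59.7]
force: [0.3, -0.1, -0.1]
grip_width: 0.0866
grasp_force: 0.0
```

```bash
python3 go.py .465 .055 .28 167
```

```text
cm [ 31.68 -22.33   8.  ] tw [   0.     0.  -107.3] t 1.13 rot [180.    0.   59.7] q [ 50.  15. -23.  94.   6.  73.  -4.]
```

Request:
servo_tool([
  {"xyz": [31.7,-22.3,8],"twist": [0,0,-70],"jaw": 0},
  {"xyz": [31.7,-22.3,8],"twist": [0,0,-70],"jaw": 0},
  {"xyz": [31.7,-22.3,8],"twist": [0,0,-70],"jaw": 0},
  {"xyz": [31.7,-22.3,8],"twist": [0,0,-70],"jaw": 0},
  {"xyz": [31.7,-22.3,8],"twist": [0,0,-70],"jaw": 0},
  {"xyz": [31.7,-22.3,8],"twist": [0,0,-70],"jaw": 0},
  {"xyz": [31.7,-22.3,8],"twist": [0,0,-70],"jaw": 0},
  {"xyz": [31.7,-22.3,8],"twist": [0,0,-70],"jaw": 0},
  {"xyz": [31.7,-22.3,8],"twist": [0,0,-70],"jaw": 0},
  {"xyz": [31.7,-22.3,8],"twist": [0,0,-70],"jaw": 0},
])

```text
time_s: 1.97
tool_pos: [0.4627, 0.0586, 0.2798]
tool_rot: [180.0, -0.1, 130.3]
force: [-0.2, 0.9, -0.2]
grip_width: 0.0869
grasp_force: 0.0
```

```bash
python3 go.py .465 .055 .26 167
```

```text
cm [-0.42 -0.06  1.98] tw [  0.   -0.  -36.7] t 1.97 rot [ 1.800e+02 -1.000e-01  1.303e+02] q [ 34.   5. -45. 116.   4.  61.  27.]
```

Request:
servo_tool([
  {"xyz": [-0.4,-0.1,2],"twist": [0,0,-36.7],"jaw": 0},
  {"xyz": [-0.4,-0.1,2],"twist": [0,0,-36.7],"jaw": 0},
  {"xyz": [-0.4,-0.1,2],"twist": [0,0,-36.7],"jaw": 0},
  {"xyz": [-0.4,-0.1,2],"twist": [0,0,-36.7],"jaw": 0},
  {"xyz": [-0.4,-0.1,2],"twist": [0,0,-36.7],"jaw": 0},
  {"xyz": [-0.4,-0.1,2],"twist": [0,0,-36.7],"jaw": 0},
  {"xyz": [-0.4,-0.1,2],"twist": [0,0,-36.7],"jaw": 0},
])

```text
time_s: 2.55
tool_pos: [0.4659, 0.0497, 0.2603]
tool_rot: [-180.0, 0.0, 166.2]
force: [0.5, -0.7, 0.4]
grip_width: 0.0868
grasp_force: 0.0
```

```bash
python3 go.py .465 .0555 .194 167
python3 - <<'E'
from h import *
t=cam('top');s=cam('scene')
a=cv2.resize(t['img'][165:265,240:360],None,fx=4,fy=4,interpolation=2)
b=cv2.resize(s['img'][165:265,270:390],None,fx=4,fy=4,interpolation=2)
cv2.imwrite('pics/pre.png',cv2.cvtColor(np.vstack([a[:280],b[100:]]),4))
E
```

```text
cm [0.23 0.54 6.63] tw [-0.   0.  -0.8] t 2.55 rot [-180.     0.   166.2] q [ 36.   7. -48. 116.   6.  59.  62.]
```

View pics/pre.png

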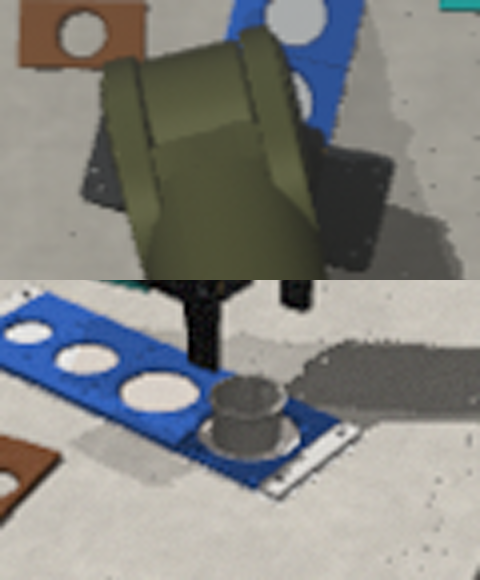

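The picture shows the fingers straddling the ring: near finger tip at about scene (321,212), far tip at about (344,197), ring rim at (332,219). I'll check the scene calibration against these tips.

Run:
```python
from h import *
from scipy.spatial.transform import Rotation as Ro
o=env.get_obs();s=cam('scene');R=Ro.from_euler('xyz',o['tool_rot'],degrees=True).as_matrix()
hi=cv2.resize(s['img'][180:225,300:360],None,fx=10,fy=10,interpolation=2)
for sg in(1,-1):
    for yy in(.0434,.0585):
        for xx in(-.0095,.0095):
            p=proj(s,o['tool_pos']+R@[xx,sg*yy,.182]);print(sg,yy,xx,p.round(1))
            cv2.circle(hi,tuple(int(q) for q in (p-[300,180]+.5)*10),3,(255,0,0),-1)
cv2.imwrite('pics/tip.png',cv2.cvtColor(hi,4))
```

```text
1 0.0434 -0.0095 [319.5 209.1]
1 0.0434 0.0095 [325.3 211.7]
1 0.0585 -0.0095 [315.7 211.6]
1 0.0585 0.0095 [321.5 214.2]
-1 0.0434 -0.0095 [339.9 195.7]
-1 0.0434 0.0095 [345.6 198.1]
-1 0.0585 -0.0095 [343.3 193.5]
-1 0.0585 0.0095 [349.  195.8]
```

View pics/tip.png

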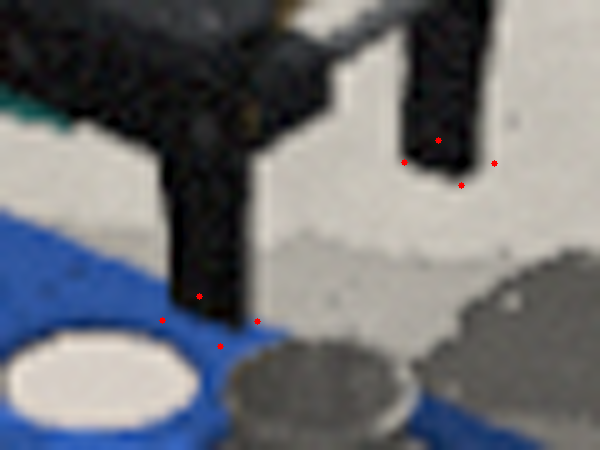

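Request:
servo_tool([
  {"xyz": [0.2,0.7,3],"twist": [0,0,-0.8],"jaw": 0},
  {"xyz": [0.2,0.7,5],"twist": [0,0,-0.8],"jaw": 0},
  {"xyz": [0.2,0.7,6.6],"twist": [0,0,-0.8],"jaw": 0},
  {"xyz": [0.2,0.7,6.6],"twist": [0,0,-0.8],"jaw": 0},
  {"xyz": [0.2,0.7,6.6],"twist": [0,0,-0.8],"jaw": 0.2},
  {"xyz": [0.2,0.7,6.6],"twist": [0,0,-0.8],"jaw": 0.6},
  {"xyz": [0.2,0.7,6.6],"twist": [0,0,-0.8],"jaw": 0.6},
  {"xyz": [0.2,0.7,6.6],"twist": [0,0,-0.8],"jaw": 0.6},
  {"xyz": [0.2,0.7,6.6],"twist": [0,0,-0.8],"jaw": 0.6},
  {"xyz": [0.2,0.7,6.6],"twist": [0,0,-0.8],"jaw": 0.6},
], newtons=10)

```text
time_s: 3.53
tool_pos: [0.4658, 0.0569, 0.1947]
tool_rot: [-180.0, 0.1, 167.2]
force: [-0.6, 0.2, -0.3]
grip_width: 0.055
grasp_force: 0.0
```

```bash
python3 go.py .54 .0387 .225 167
python3 - <<'E'
from h import *
s=cam('scene')
b=cv2.resize(s['img'][190:240,300:360],None,fx=10,fy=10,interpolation=2)
cv2.imwrite('pics/g1.png',cv2.cvtColor(b,4))
E
```

```text
cm [-7.64 -0.13 -3.03] tw [-0.   0.1  0.2] t 3.53 rot [-1.800e+02  1.000e-01  1.672e+02] q [ 33.  14. -46. 119.  13.  51.  56.]
```

View pics/g1.png

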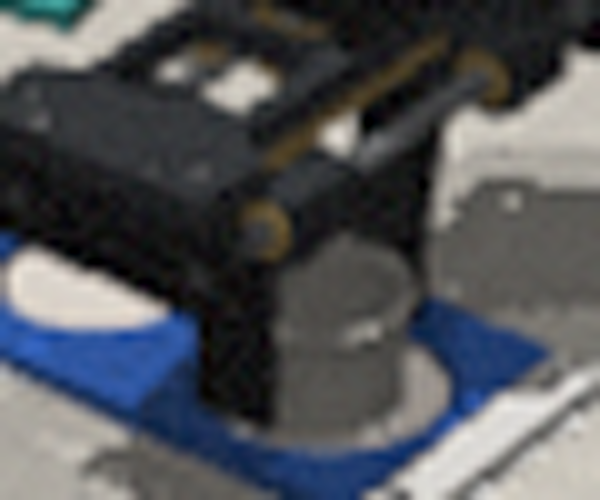

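The fingers sit outside the ring, with the rim at about (332,219), and are not closed yet. Closing them now, then lifting.

Request:
servo_tool([
  {"xyz": [0,0,0],"twist": [0,0,0],"jaw": 0.7},
  {"xyz": [0,0,0],"twist": [0,0,0],"jaw": 0.7},
  {"xyz": [0,0,0],"twist": [0,0,0],"jaw": 0.7},
  {"xyz": [0,0,0],"twist": [0,0,0],"jaw": 0.7},
  {"xyz": [0,0,-1],"twist": [0,0,0],"jaw": 0.7},
  {"xyz": [0,0,-3],"twist": [0,0,0],"jaw": 0.7},
  {"xyz": [-7.6,0,-3],"twist": [0,0,0],"jaw": 0.7},
  {"xyz": [-7.6,0,-3],"twist": [0,0,0],"jaw": 0.7},
  {"xyz": [-7.6,0,-3],"twist": [0,0,0],"jaw": 0.7},
  {"xyz": [-7.6,0,-3],"twist": [0,0,0],"jaw": 0.7},
])

```text
time_s: 4.42
tool_pos: [0.5408, 0.0397, 0.2244]
tool_rot: [179.9, -0.0, 167.1]
force: [-0.7, 0.3, -0.8]
grip_width: 0.0501
grasp_force: 10.0
```

```bash
python3 go.py .54 .0387 .225 167
python3 - <<'E'
from h import *
o=env.get_obs();s=cam('scene')
b=cv2.resize(s['img'][175:235,280:340],None,fx=10,fy=10,interpolation=2)
A=np.linspace(0,6.283,60);p0=o['tool_pos']
for x,y,z,r,cl in((p0[0],p0[1],p0[2]-.194+.035,.0255,(0,255,0)),(p0[0],p0[1],p0[2]-.194,.0235,(255,0,0)),(.54,.0387,.008,.031,(255,255,0))):
    pts=[(proj(s,[x+r*np.cos(a),y+r*np.sin(a),z])-[280,175]+.5)*10 for a in A]
    cv2.polylines(b,[np.round(pts).astype(int)],True,cl,1)
cv2.imwrite('pics/g2.png',cv2.cvtColor(b,4))
E
```

```text
cm [ 0.06 -0.11 -0.06] tw [ 0.1 -0.   0.1] t 4.42 rot [179.9  -0.  167.1] q [ 32.  21. -44. 108.  17.  58.  57.]
```

View pics/g2.png

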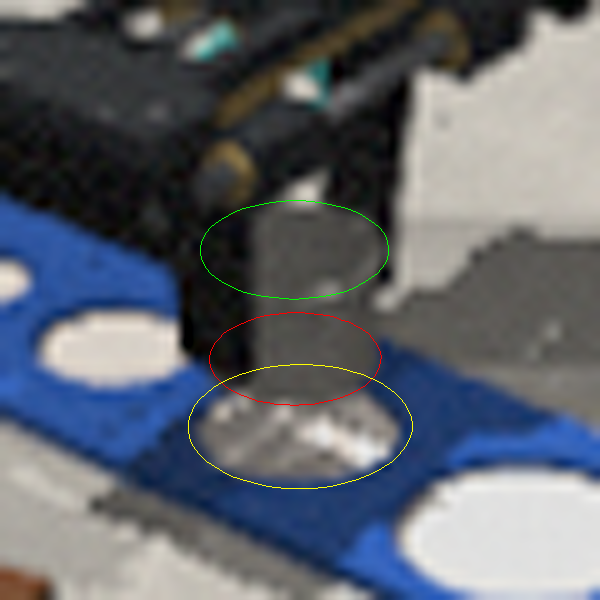

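The 51 is held over well_51. Ring and well agree with their predicted outlines to about 0.5 px, with the well slightly farther away, so I'll shift y by −2 mm and lower.

Request:
servo_tool([
  {"xyz": [0,-0.2,1],"twist": [0,0,0],"jaw": 0.7},
  {"xyz": [0,-0.2,1.8],"twist": [0,0,0],"jaw": 0.7},
  {"xyz": [0,-0.2,2.4],"twist": [0,0,0],"jaw": 0.7},
  {"xyz": [0,-0.2,2.7],"twist": [0,0,0],"jaw": 0.7},
  {"xyz": [0,-0.2,2.9],"twist": [0,0,0],"jaw": 0.7},
  {"xyz": [0,-0.2,2.95],"twist": [0,0,0],"jaw": 0.7},
])

```text
time_s: 4.97
tool_pos: [0.5389, 0.0383, 0.1944]
tool_rot: [-180.0, -0.1, 167.2]
force: [-2.5, -1.2, 2.9]
grip_width: 0.05
grasp_force: 9.9
```

Request:
servo_tool([
  {"xyz": [0,0,0],"twist": [0,0,0],"jaw": 0.2},
  {"xyz": [0,0,0],"twist": [0,0,0],"jaw": 0.0},
  {"xyz": [0,0,0],"twist": [0,0,0],"jaw": 0.0},
  {"xyz": [0,0,0],"twist": [0,0,0],"jaw": 0.0},
  {"xyz": [0,0,-2],"twist": [0,0,0],"jaw": 0.0},
  {"xyz": [0,0,-5],"twist": [0,0,0],"jaw": 0.0},
  {"xyz": [0,0,-7],"twist": [0,0,0],"jaw": 0.0},
  {"xyz": [0,0,-7],"twist": [0,0,0],"jaw": 0.0},
])

```text
time_s: 5.63
tool_pos: [0.5411, 0.039, 0.2691]
tool_rot: [179.9, 0.4, 167.2]
force: [1.2, -0.9, -0.0]
grip_width: 0.0862
grasp_force: 0.0
```

```bash
python3 go.py .5264 -.374 .28 125
```

```text
cm [ -7.72 -40.59  -1.09] tw [ 0.2  0.4 42.2] t 5.63 rot [179.9   0.4 167.2] q [ 33.  17. -46. 107.  14.  62.  59.]
```

Request:
servo_tool([
  {"xyz": [-7.7,-40.6,-1],"twist": [0,0,0],"jaw": 0},
  {"xyz": [-7.7,-40.6,-1],"twist": [0,0,0],"jaw": 0},
  {"xyz": [-7.7,-40.6,-1],"twist": [0,0,0],"jaw": 0},
  {"xyz": [-7.7,-40.6,-1],"twist": [0,0,0],"jaw": 0},
  {"xyz": [-7.7,-40.6,-1],"twist": [0,0,0],"jaw": 0},
  {"xyz": [-7.7,-40.6,-1],"twist": [0,0,0],"jaw": 0},
  {"xyz": [-7.7,-40.6,-1],"twist": [0,0,0],"jaw": 0},
  {"xyz": [-7.7,-40.6,-1],"twist": [0,0,0],"jaw": 0},
  {"xyz": [-7.7,-40.6,-1],"twist": [0,0,0],"jaw": 0},
  {"xyz": [-7.7,-40.6,-1],"twist": [0,0,0],"jaw": 0},
])

```text
time_s: 6.47
tool_pos: [0.5235, -0.3775, 0.2741]
tool_rot: [-180.0, -0.0, 167.1]
force: [0.8, 0.2, 0.4]
grip_width: 0.0874
grasp_force: 0.0
```

```bash
python3 go.py .5264 -.375 .193 167
python3 - <<'E'
from h import *
o=env.get_obs();s=cam('scene');t=cam('top')
save(t,'pics/t1.png')
def ov(c,o0,w,L,k=8):
    b=cv2.resize(c['img'][o0[1]:o0[1]+w,o0[0]:o0[0]+w],None,fx=k,fy=k,interpolation=2)
    A=np.linspace(0,6.283,60)
    for x,y,z,r in L:
        cv2.polylines(b,[np.round([(proj(c,[x+r*np.cos(a),y+r*np.sin(a),z])-o0+.5)*k for a in A]).astype(int)],True,(0,255,0),1)
    return b
a=ov(t,np.array([282,165]),50,[(.539,.0383,.035,.0255),(.463,.0555,.008,.0375),(.660,.0095,.008,.0205)])
b=ov(s,np.array([342,128]),50,[(.5264,-.375,.035,.032),(.5264,-.375,0,.03)])
cv2.imwrite('pics/g3.png',cv2.cvtColor(np.hstack([a,b]),4))
E
```

```text
cm [-0.24  0.31  8.11] tw [-0.  -0.   0.1] t 6.47 rot [-180.    -0.   167.1] q [ 59.  27. -34.  92.  16.  67.  99.]
```

View pics/g3.png

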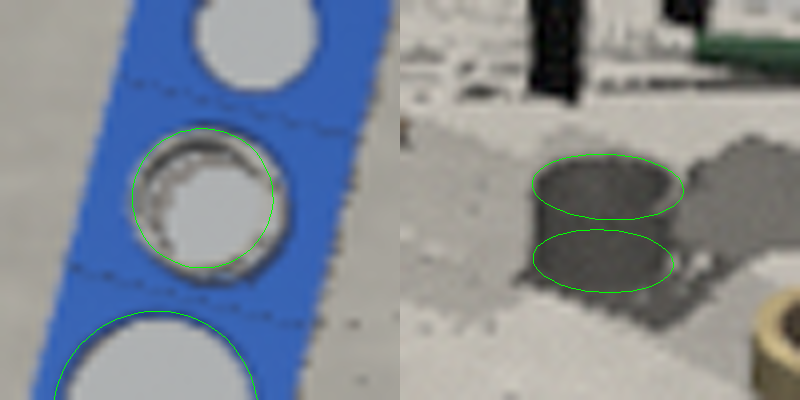

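The 51 is seated centrally in well_51, top crop centre (205,205). The 64 sits within about 1 px of its predicted outline, so I'll grasp it.

Request:
servo_tool([
  {"xyz": [-0.35,0.55,3],"twist": [0,0,0],"jaw": 0},
  {"xyz": [-0.35,0.55,6],"twist": [0,0,0],"jaw": 0},
  {"xyz": [-0.35,0.55,7.5],"twist": [0,0,0],"jaw": 0},
  {"xyz": [-0.35,0.55,8],"twist": [0,0,0],"jaw": 0},
  {"xyz": [-0.35,0.55,8],"twist": [0,0,0],"jaw": 0},
  {"xyz": [-0.35,0.55,8],"twist": [0,0,0],"jaw": 0.6},
  {"xyz": [-0.35,0.55,8],"twist": [0,0,0],"jaw": 0.6},
  {"xyz": [-0.35,0.55,8],"twist": [0,0,0],"jaw": 0.6},
  {"xyz": [-0.35,0.55,8],"twist": [0,0,0],"jaw": 0.6},
  {"xyz": [-0.35,0.55,8],"twist": [0,0,0],"jaw": 0.6},
])

```text
time_s: 7.4
tool_pos: [0.5293, -0.3704, 0.1959]
tool_rot: [-179.9, 0.1, 167.2]
force: [0.5, -0.7, 2.4]
grip_width: 0.0631
grasp_force: 9.9
```

Request:
servo_tool([
  {"xyz": [0,0,0],"twist": [0,0,0],"jaw": 0.6},
  {"xyz": [0,0,0],"twist": [0,0,0],"jaw": 0.6},
  {"xyz": [0,0,-3],"twist": [0,0,0],"jaw": 0.6},
  {"xyz": [0,0,-7],"twist": [0,0,0],"jaw": 0.6},
])

```text
time_s: 7.73
tool_pos: [0.5271, -0.3693, 0.2611]
tool_rot: [179.8, -0.5, 167.2]
force: [1.1, -0.7, -0.2]
grip_width: 0.0632
grasp_force: 10.0
```

```bash
python3 go.py .463 .054 .25 167;python3 go.py .463 .054 .228 167
```

```text
cm [15.62 39.85  1.4 ] tw [ 0.2 -0.5  0.2] t 7.73 rot [179.8  -0.5 167.2] q [ 59.  27. -34.  92.  16.  66.  98.]
cm [15.6  39.84  3.6 ] tw [ 0.2 -0.5  0.2] t 7.73 rot [179.8  -0.5 167.2] q [ 59.  27. -34.  92.  16.  66.  98.]
```

Request:
servo_tool([
  {"xyz": [15.6,39.8,1.4],"twist": [0,0,0],"jaw": 0.6},
  {"xyz": [15.6,39.8,1.4],"twist": [0,0,0],"jaw": 0.6},
  {"xyz": [15.6,39.8,1.4],"twist": [0,0,0],"jaw": 0.6},
  {"xyz": [15.6,39.8,1.4],"twist": [0,0,0],"jaw": 0.6},
  {"xyz": [15.6,39.8,1.4],"twist": [0,0,0],"jaw": 0.6},
  {"xyz": [15.6,39.8,1.4],"twist": [0,0,0],"jaw": 0.6},
  {"xyz": [15.6,39.8,1.4],"twist": [0,0,0],"jaw": 0.6},
  {"xyz": [15.6,39.8,1.4],"twist": [0,0,0],"jaw": 0.6},
  {"xyz": [15.6,39.8,1.4],"twist": [0,0,0],"jaw": 0.6},
  {"xyz": [15.6,39.8,1.4],"twist": [0,0,0],"jaw": 0.6},
])

```text
time_s: 8.57
tool_pos: [0.4658, 0.0435, 0.251]
tool_rot: [-180.0, 0.0, 167.2]
force: [0.8, 0.8, 0.2]
grip_width: 0.0634
grasp_force: 10.0
```

Request:
servo_tool([
  {"xyz": [1.2,2.0,1],"twist": [0,0,0],"jaw": 0.6},
  {"xyz": [1.2,2.0,2],"twist": [0,0,0],"jaw": 0.6},
  {"xyz": [1.2,2.0,2],"twist": [0,0,0],"jaw": 0.6},
])

```text
time_s: 8.82
tool_pos: [0.458, 0.065, 0.2295]
tool_rot: [-179.9, -0.2, 167.4]
force: [-0.9, -1.1, 0.4]
grip_width: 0.0632
grasp_force: 10.0
```

```bash
python3 go.py .463 .054 .225 167
```

```text
cm [-0.72 -0.96  0.45] tw [-0.1 -0.2  0.4] t 8.82 rot [-179.9   -0.2  167.4] q [ 36.  10. -50. 119.  10.  55.  58.]
```

Request:
servo_tool([
  {"xyz": [-0.7,-0.95,0.45],"twist": [0,0,0],"jaw": 0.6},
  {"xyz": [-0.7,-0.95,0.45],"twist": [0,0,0],"jaw": 0.6},
  {"xyz": [-0.7,-0.95,0.45],"twist": [0,0,0],"jaw": 0.6},
  {"xyz": [-0.7,-0.95,0.45],"twist": [0,0,0],"jaw": 0.6},
])

```text
time_s: 9.15
tool_pos: [0.4647, 0.0515, 0.2267]
tool_rot: [180.0, 0.0, 167.0]
force: [0.5, 0.7, -0.8]
grip_width: 0.0632
grasp_force: 10.0
```

```bash
cat > ov.py <<'E'
import sys
from h import *
# out wellx welly mouthR rimR zgrasp
out=sys.argv[1];wx,wy,wr,rr,zg=map(float,sys.argv[2:7])
o=env.get_obs();s=cam('scene');p=o['tool_pos'];k=10
o0=np.round(proj(s,[wx,wy,.02])).astype(int)-30
b=cv2.resize(s['img'][o0[1]:o0[1]+60,o0[0]:o0[0]+60],None,fx=k,fy=k,interpolation=2);A=np.linspace(0,6.283,60)
h=p[2]-zg
for x,y,z,r,cl in((p[0],p[1],h+.035,rr,(0,255,0)),(p[0],p[1],h,rr-.002,(255,0,0)),(wx,wy,.008,wr,(255,255,0))):
    cv2.polylines(b,[np.round([(proj(s,[x+r*np.cos(a),y+r*np.sin(a),z])-o0+.5)*k for a in A]).astype(int)],True,cl,1)
cv2.imwrite(out,cv2.cvtColor(b,4));print(p.round(4))
E
python3 ov.py pics/g4.png .463 .054 .0375 .032 .196;python3 go.py .463 .054 .197 167
```

```text
[0.4647 0.0515 0.2267]
cm [0.2  0.16 2.98] tw [0.  0.  0.1] t 9.2 rot [180.    0.  167.1] q [ 37.  11. -50. 118.  10.  55.  59.]
```

View pics/g4.png

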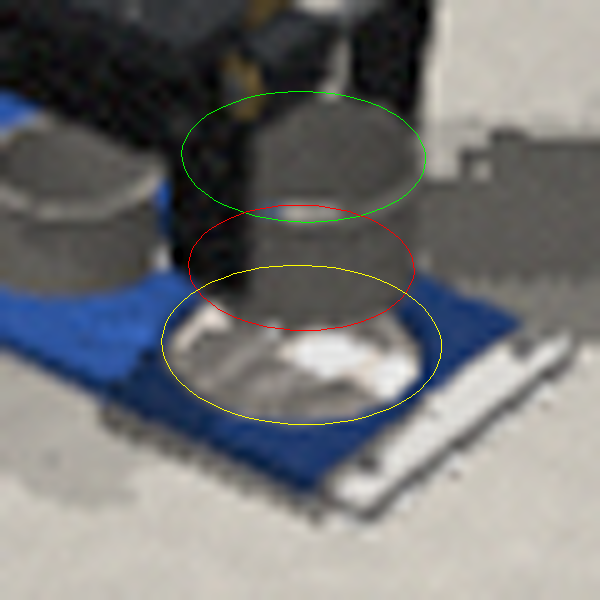

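The 64 hangs over well_64 and both outlines match to within about 0.5 px. Lowering.

Request:
servo_tool([
  {"xyz": [0.2,0.05,1],"twist": [0,0,0],"jaw": 0.6},
  {"xyz": [0.2,0.05,1.8],"twist": [0,0,0],"jaw": 0.6},
  {"xyz": [0.2,0.05,2.4],"twist": [0,0,0],"jaw": 0.6},
  {"xyz": [0.2,0.05,2.7],"twist": [0,0,0],"jaw": 0.6},
  {"xyz": [0.2,0.05,2.95],"twist": [0,0,0],"jaw": 0.6},
  {"xyz": [0.2,0.05,3],"twist": [0,0,0],"jaw": 0.6},
])

```text
time_s: 9.7
tool_pos: [0.4622, 0.0541, 0.196]
tool_rot: [180.0, -0.1, 167.2]
force: [-1.3, 1.2, -0.7]
grip_width: 0.0636
grasp_force: 10.0
```

Request:
servo_tool([
  {"xyz": [0,0,0],"twist": [0,0,0],"jaw": 0.15},
  {"xyz": [0,0,0],"twist": [0,0,0],"jaw": 0.0},
  {"xyz": [0,0,0],"twist": [0,0,0],"jaw": 0.0},
  {"xyz": [0,0,0],"twist": [0,0,0],"jaw": 0.0},
  {"xyz": [0,0,-2],"twist": [0,0,0],"jaw": 0.0},
  {"xyz": [0,0,-5],"twist": [0,0,0],"jaw": 0.0},
  {"xyz": [0,0,-8],"twist": [0,0,0],"jaw": 0.0},
  {"xyz": [0,0,-8],"twist": [0,0,0],"jaw": 0.0},
])

```text
time_s: 10.37
tool_pos: [0.4647, 0.0548, 0.2817]
tool_rot: [180.0, 0.5, 167.2]
force: [1.4, 0.3, 0.0]
grip_width: 0.0867
grasp_force: 0.0
```

```bash
python3 go.py .516 .349 .27 167
```

```text
cm [ 1.52 29.83  1.18] tw [0.  0.5 0.2] t 10.37 rot [180.    0.5 167.2] q [ 40.   5. -51. 115.   5.  61.  64.]
```

Request:
servo_tool([
  {"xyz": [1.5,29.8,1],"twist": [0,0,0],"jaw": 0},
  {"xyz": [1.5,29.8,1],"twist": [0,0,0],"jaw": 0},
  {"xyz": [1.5,29.8,1],"twist": [0,0,0],"jaw": 0},
  {"xyz": [1.5,29.8,1],"twist": [0,0,0],"jaw": 0},
  {"xyz": [1.5,29.8,1],"twist": [0,0,0],"jaw": 0},
  {"xyz": [1.5,29.8,1],"twist": [0,0,0],"jaw": 0},
  {"xyz": [1.5,29.8,1],"twist": [0,0,0],"jaw": 0},
  {"xyz": [1.5,29.8,1],"twist": [0,0,0],"jaw": 0},
  {"xyz": [1.5,29.8,1],"twist": [0,0,0],"jaw": 0},
  {"xyz": [1.5,29.8,1],"twist": [0,0,0],"jaw": 0},
])

```text
time_s: 11.2
tool_pos: [0.5135, 0.348, 0.2659]
tool_rot: [-179.9, -0.0, 167.3]
force: [0.4, -0.1, 0.0]
grip_width: 0.0869
grasp_force: 0.0
```

```bash
python3 go.py .516 .350 .194 167
python3 - <<'E'
from h import *
t=cam('top');s=cam('scene');k=6
a=cv2.resize(t['img'][140:240,282:342],None,fx=k,fy=k,interpolation=2)
b=cv2.resize(s['img'][250:310,220:280],None,fx=k,fy=k,interpolation=2)
A=np.linspace(0,6.283,60)
for z,r in((.035,.02),(0,.018)):
    cv2.polylines(b,[np.round([(proj(s,[.516+r*np.cos(q),.35+r*np.sin(q),z])-[220,250]+.5)*k for q in A]).astype(int)],True,(0,255,0),1)
b=np.vstack([b,np.zeros((240,360,3),np.uint8)])
cv2.imwrite('pics/g5.png',cv2.cvtColor(np.hstack([a,b]),4))
E
```

```text
cm [-0.21  0.26  7.19] tw [-0.1 -0.   0.3] t 11.2 rot [-179.9   -0.   167.3] q [  3.  30. -51.  95.  25.  67.  23.]
```

View pics/g5.png

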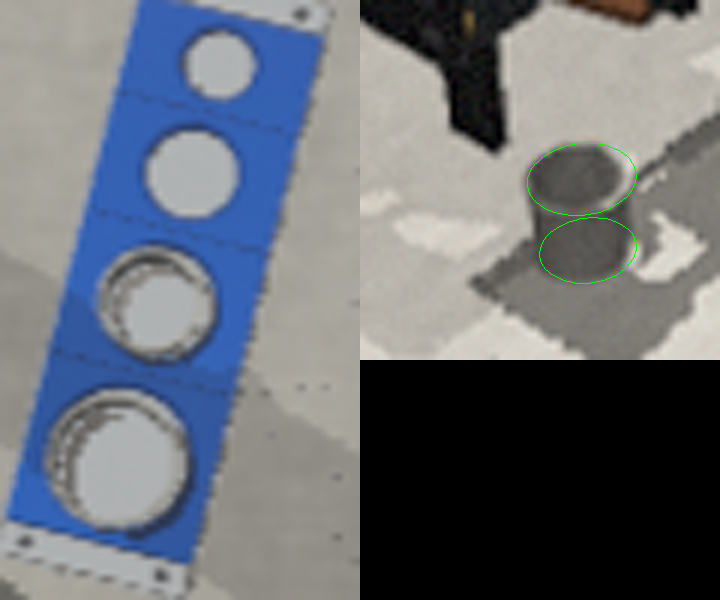

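The 64 and 51 both sit in their wells, crop centres (117,460) and (157,303). The 40 is about 1 px left of its predicted outline, so I'll shift x by 2 mm and grasp.

Request:
servo_tool([
  {"xyz": [-0.4,0.3,3],"twist": [0,0,0],"jaw": 0},
  {"xyz": [-0.4,0.3,5.5],"twist": [0,0,0],"jaw": 0},
  {"xyz": [-0.4,0.3,7],"twist": [0,0,0],"jaw": 0},
  {"xyz": [-0.4,0.3,7],"twist": [0,0,0],"jaw": 0.4},
  {"xyz": [-0.4,0.3,7],"twist": [0,0,0],"jaw": 0.8},
  {"xyz": [-0.4,0.3,7],"twist": [0,0,0],"jaw": 0.8},
  {"xyz": [-0.4,0.3,7],"twist": [0,0,0],"jaw": 0.8},
  {"xyz": [-0.4,0.3,7],"twist": [0,0,0],"jaw": 0.8},
  {"xyz": [-0.4,0.3,7],"twist": [0,0,0],"jaw": 0.8},
  {"xyz": [-0.4,0.3,7],"twist": [0,0,0],"jaw": 0.8},
])

```text
time_s: 12.13
tool_pos: [0.5185, 0.35, 0.1972]
tool_rot: [180.0, 0.1, 167.2]
force: [-0.6, -0.3, -0.2]
grip_width: 0.0482
grasp_force: 0.0
```

Request:
servo_tool([
  {"xyz": [0,0,0],"twist": [0,0,0],"jaw": 0.8},
  {"xyz": [0,0,0],"twist": [0,0,0],"jaw": 0.8},
  {"xyz": [0,0,0],"twist": [0,0,0],"jaw": 0.8},
  {"xyz": [0,0,0],"twist": [0,0,0],"jaw": 0.8},
])

```text
time_s: 12.47
tool_pos: [0.5184, 0.35, 0.1967]
tool_rot: [180.0, 0.0, 167.2]
force: [0.6, 0.4, 1.6]
grip_width: 0.0388
grasp_force: 10.0
```

Request:
servo_tool([
  {"xyz": [0,0,-3],"twist": [0,0,0],"jaw": 0.8},
  {"xyz": [0,0,-7],"twist": [0,0,0],"jaw": 0.8},
  {"xyz": [0,0,-7],"twist": [0,0,0],"jaw": 0.8},
])

```text
time_s: 12.72
tool_pos: [0.5197, 0.3522, 0.2735]
tool_rot: [179.6, 0.4, 167.2]
force: [0.7, 1.9, 0.8]
grip_width: 0.0393
grasp_force: 10.1
```

```bash
python3 go.py .604 .0215 .255 167
```

```text
cm [-15.53 -30.4    1.72] tw [0.4 0.4 0.2] t 12.72 rot [179.6   0.4 167.2] q [  3.  30. -51.  94.  25.  68.  23.]
```

Request:
servo_tool([
  {"xyz": [-15.5,-30.3,1.7],"twist": [0,0,0],"jaw": 0.8},
  {"xyz": [-15.5,-30.3,1.7],"twist": [0,0,0],"jaw": 0.8},
  {"xyz": [-15.5,-30.3,1.7],"twist": [0,0,0],"jaw": 0.8},
  {"xyz": [-15.5,-30.3,1.7],"twist": [0,0,0],"jaw": 0.8},
  {"xyz": [-15.5,-30.3,1.7],"twist": [0,0,0],"jaw": 0.8},
  {"xyz": [-15.5,-30.3,1.7],"twist": [0,0,0],"jaw": 0.8},
  {"xyz": [-15.5,-30.3,1.7],"twist": [0,0,0],"jaw": 0.8},
  {"xyz": [-15.5,-30.3,1.7],"twist": [0,0,0],"jaw": 0.8},
  {"xyz": [-15.5,-30.3,1.7],"twist": [0,0,0],"jaw": 0.8},
  {"xyz": [-15.5,-30.3,1.7],"twist": [0,0,0],"jaw": 0.8},
])

```text
time_s: 13.55
tool_pos: [0.6032, 0.0143, 0.2487]
tool_rot: [-179.9, -0.0, 166.7]
force: [-0.1, 0.8, -0.4]
grip_width: 0.039
grasp_force: 10.1
```

```bash
python3 go.py .604 .0215 .225 167
```

```text
cm [0.09 0.72 2.37] tw [-0.1 -0.  -0.3] t 13.55 rot [-179.9   -0.   166.7] q [ 34.  27. -48.  99.  23.  64.  56.]
```

Request:
servo_tool([
  {"xyz": [0,0,1],"twist": [0,0,0],"jaw": 0.8},
  {"xyz": [0,0,2.4],"twist": [0,0,0],"jaw": 0.8},
  {"xyz": [0,0,2.4],"twist": [0,0,0],"jaw": 0.8},
  {"xyz": [0,0,2.4],"twist": [0,0,0],"jaw": 0.8},
])

```text
time_s: 13.88
tool_pos: [0.6013, 0.0219, 0.2239]
tool_rot: [-180.0, -0.2, 167.4]
force: [0.4, 0.3, -0.1]
grip_width: 0.0386
grasp_force: 10.1
```

```bash
python3 go.py .604 .0215 .197 167; python3 ov.py pics/g6.png .604 .0215 .0255 .02 .1965
```

```text
cm [-0.28  0.02  2.69] tw [-0.  -0.2  0.4] t 13.88 rot [-180.    -0.2  167.4] q [ 33.  29. -47. 100.  24.  62.  55.]
[0.6013 0.0219 0.2239]
```

View pics/g6.png

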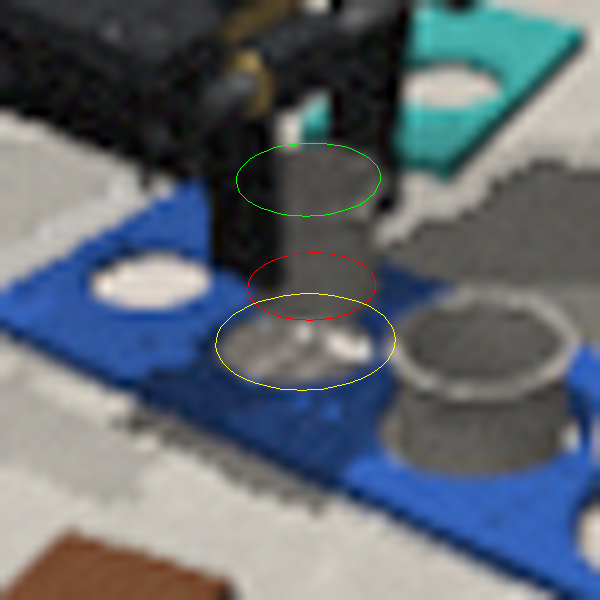

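The 40 hangs over well_40, mouth centre at about (300,340) in the crop, with the ring slightly to its right. I'll shift 4 mm along the row and lower.

Request:
servo_tool([
  {"xyz": [-0.4,0,1],"twist": [0,0,0],"jaw": 0.8},
  {"xyz": [-0.4,0,1.8],"twist": [0,0,0],"jaw": 0.8},
  {"xyz": [-0.4,0,2.3],"twist": [0,0,0],"jaw": 0.8},
  {"xyz": [-0.4,0,2.6],"twist": [0,0,0],"jaw": 0.8},
  {"xyz": [-0.4,0,2.75],"twist": [0,0,0],"jaw": 0.8},
  {"xyz": [-0.4,0,2.75],"twist": [0,0,0],"jaw": 0.8},
])

```text
time_s: 14.43
tool_pos: [0.6061, 0.0192, 0.1976]
tool_rot: [-180.0, -0.0, 167.2]
force: [-0.2, -1.0, -0.0]
grip_width: 0.0391
grasp_force: 10.1
```

Request:
servo_tool([
  {"xyz": [0,0,0],"twist": [0,0,0],"jaw": 0.8},
  {"xyz": [0,0,0],"twist": [0,0,0],"jaw": 0.8},
])

```text
time_s: 14.6
tool_pos: [0.6064, 0.0192, 0.1984]
tool_rot: [180.0, 0.0, 167.2]
force: [0.4, -0.9, 0.0]
grip_width: 0.0391
grasp_force: 10.1
```

Request:
servo_tool([
  {"xyz": [0,0,0.15],"twist": [0,0,0],"jaw": 0.8},
  {"xyz": [0,0,0.15],"twist": [0,0,0],"jaw": 0.4},
  {"xyz": [0,0,0.15],"twist": [0,0,0],"jaw": 0.2},
  {"xyz": [0,0,0.15],"twist": [0,0,0],"jaw": 0.2},
  {"xyz": [0,0,0.15],"twist": [0,0,0],"jaw": 0.2},
  {"xyz": [0,0,-2],"twist": [0,0,0],"jaw": 0.0},
  {"xyz": [0,0,-5],"twist": [0,0,0],"jaw": 0.0},
  {"xyz": [0,0,-8],"twist": [0,0,0],"jaw": 0.0},
  {"xyz": [0,0,-8],"twist": [0,0,0],"jaw": 0.0},
])

```text
time_s: 15.35
tool_pos: [0.6084, 0.0202, 0.2842]
tool_rot: [179.9, 0.5, 167.2]
force: [1.2, 0.0, 1.7]
grip_width: 0.0832
grasp_force: 0.0
```

```bash
python3 go.py .374 .305 .27 167
```

```text
cm [29.18 22.59  1.19] tw [0.1 0.5 0.2] t 15.35 rot [179.9   0.5 167.2] q [ 35.  26. -49.  96.  21.  67.  57.]
```

Request:
servo_tool([
  {"xyz": [29.2,22.6,1],"twist": [0,0,0],"jaw": 0},
  {"xyz": [29.2,22.6,1],"twist": [0,0,0],"jaw": 0},
  {"xyz": [29.2,22.6,1],"twist": [0,0,0],"jaw": 0},
  {"xyz": [29.2,22.6,1],"twist": [0,0,0],"jaw": 0},
  {"xyz": [29.2,22.6,1],"twist": [0,0,0],"jaw": 0},
  {"xyz": [29.2,22.6,1],"twist": [0,0,0],"jaw": 0},
  {"xyz": [29.2,22.6,1],"twist": [0,0,0],"jaw": 0},
  {"xyz": [29.2,22.6,1],"twist": [0,0,0],"jaw": 0},
  {"xyz": [29.2,22.6,1],"twist": [0,0,0],"jaw": 0},
  {"xyz": [29.2,22.6,1],"twist": [0,0,0],"jaw": 0},
])

```text
time_s: 16.18
tool_pos: [0.3657, 0.3101, 0.2684]
tool_rot: [179.9, -0.1, 167.8]
force: [-0.7, -0.0, 0.2]
grip_width: 0.0869
grasp_force: 0.0
```

Request:
servo_tool([
  {"xyz": [0,0,0],"twist": [0,0,0],"jaw": 0},
  {"xyz": [0,0,0],"twist": [0,0,0],"jaw": 0},
])

```text
time_s: 16.35
tool_pos: [0.3719, 0.3039, 0.2679]
tool_rot: [-180.0, 0.0, 167.2]
force: [0.5, -1.0, 0.5]
grip_width: 0.0872
grasp_force: 0.0
```

```bash
python3 go.py .374 .304 .196 167
python3 - <<'E'
from h import *
# 30 cutter: ring body edges in the scene, one row through the body
s=cam('scene');g=cv2.cvtColor(s['img'],cv2.COLOR_RGB2GRAY)
for v in(288,292,296,299): print(v,g[v,310:340].tolist())
for z,r in((.017,.013),):
    print([proj(s,[x,y,z]).round(1).tolist() for x,y in((.372,.3043),(.375,.304))])
E
```

```text
cm [-0.19  0.06  7.19] tw [-0.   0.   0.2] t 16.35 rot [-180.     0.   167.2] q [ 16.  12. -63. 114.  12.  61.  25.]
288 [177, 176, 177, 172, 172, 174, 170, 129, 64, 65, 62, 63, 66, 64, 67, 63, 66, 82, 109, 117, 113, 123, 123, 118, 124, 123, 122, 123, 126, 125]
292 [179, 176, 176, 177, 178, 178, 178, 151, 46, 58, 59, 60, 68, 64, 66, 61, 60, 65, 57, 85, 152, 189, 199, 203, 151, 117, 120, 125, 125, 122]
296 [182, 189, 158, 99, 89, 95, 94, 82, 52, 61, 60, 69, 66, 73, 72, 70, 70, 67, 69, 96, 123, 123, 121, 161, 214, 208, 210, 210, 212, 203]
299 [102, 89, 92, 94, 101, 116, 127, 102, 74, 59, 58, 67, 69, 69, 67, 69, 64, 63, 109, 146, 114, 135, 181, 211, 205, 205, 204, 207, 210, 212]
[[324.0, 292.0], [322.8, 291.5]]
```

Request:
servo_tool([
  {"xyz": [-0.2,0.05,3],"twist": [0,0,0],"jaw": 0},
  {"xyz": [-0.2,0.05,5.5],"twist": [0,0,0],"jaw": 0.2},
  {"xyz": [-0.2,0.05,7],"twist": [0,0,0],"jaw": 0.4},
  {"xyz": [-0.2,0.05,7.1],"twist": [0,0,0],"jaw": 0.9},
  {"xyz": [-0.2,0.05,7.1],"twist": [0,0,0],"jaw": 0.9},
  {"xyz": [-0.2,0.05,7.1],"twist": [0,0,0],"jaw": 0.9},
  {"xyz": [-0.2,0.05,7.1],"twist": [0,0,0],"jaw": 0.9},
  {"xyz": [-0.2,0.05,7.1],"twist": [0,0,0],"jaw": 0.9},
  {"xyz": [-0.2,0.05,7.1],"twist": [0,0,0],"jaw": 0.9},
  {"xyz": [-0.2,0.05,7.1],"twist": [0,0,0],"jaw": 0.9},
])

```text
time_s: 17.23
tool_pos: [0.3739, 0.3044, 0.1976]
tool_rot: [180.0, 0.1, 167.2]
force: [-0.7, 0.0, 0.1]
grip_width: 0.0351
grasp_force: 0.0
```

Request:
servo_tool([
  {"xyz": [0,0,0],"twist": [0,0,0],"jaw": 0.9},
  {"xyz": [0,0,0],"twist": [0,0,0],"jaw": 0.9},
  {"xyz": [0,0,0],"twist": [0,0,0],"jaw": 0.9},
  {"xyz": [0,0,0],"twist": [0,0,0],"jaw": 0.9},
  {"xyz": [0,0,0],"twist": [0,0,0],"jaw": 0.9},
])

```text
time_s: 17.65
tool_pos: [0.3738, 0.3044, 0.1972]
tool_rot: [180.0, 0.0, 167.2]
force: [0.1, -0.5, 1.8]
grip_width: 0.0284
grasp_force: 10.0
```

Request:
servo_tool([
  {"xyz": [0,0,-3],"twist": [0,0,0],"jaw": 0.9},
  {"xyz": [0,0,-7],"twist": [0,0,0],"jaw": 0.9},
  {"xyz": [0,0,-7],"twist": [0,0,0],"jaw": 0.9},
])

```text
time_s: 17.9
tool_pos: [0.375, 0.3068, 0.2725]
tool_rot: [179.7, 0.4, 167.2]
force: [1.7, 1.4, 0.0]
grip_width: 0.0283
grasp_force: 10.0
```

```bash
python3 go.py .66 .008 .255 167
```

```text
cm [-34.39 -22.85   1.83] tw [0.3 0.4 0.2] t 17.9 rot [179.7   0.4 167.2] q [ 17.  12. -63. 114.  13.  61.  25.]
```

Request:
servo_tool([
  {"xyz": [-34.4,-22.7,1.5],"twist": [0,0,0],"jaw": 0.9},
  {"xyz": [-34.4,-22.7,1.5],"twist": [0,0,0],"jaw": 0.9},
  {"xyz": [-34.4,-22.7,1.5],"twist": [0,0,0],"jaw": 0.9},
  {"xyz": [-34.4,-22.7,1.5],"twist": [0,0,0],"jaw": 0.9},
  {"xyz": [-34.4,-22.7,1.5],"twist": [0,0,0],"jaw": 0.9},
  {"xyz": [-34.4,-22.7,1.5],"twist": [0,0,0],"jaw": 0.9},
  {"xyz": [-34.4,-22.7,1.5],"twist": [0,0,0],"jaw": 0.9},
  {"xyz": [-34.4,-22.7,1.5],"twist": [0,0,0],"jaw": 0.9},
  {"xyz": [-34.4,-22.7,1.5],"twist": [0,0,0],"jaw": 0.9},
  {"xyz": [-34.4,-22.7,1.5],"twist": [0,0,0],"jaw": 0.9},
])

```text
time_s: 18.73
tool_pos: [0.6602, 0.004, 0.2513]
tool_rot: [-180.0, -0.0, 167.1]
force: [0.3, -0.3, 0.6]
grip_width: 0.0283
grasp_force: 10.0
```

Request:
servo_tool([
  {"xyz": [0,0,1],"twist": [0,0,0],"jaw": 0.9},
  {"xyz": [0,0,2.5],"twist": [0,0,0],"jaw": 0.9},
  {"xyz": [0,0,2.8],"twist": [0,0,0],"jaw": 0.9},
  {"xyz": [0,0,2.8],"twist": [0,0,0],"jaw": 0.9},
  {"xyz": [0,0,2.8],"twist": [0,0,0],"jaw": 0.9},
])

```text
time_s: 19.15
tool_pos: [0.6579, 0.0086, 0.2238]
tool_rot: [180.0, -0.1, 167.4]
force: [-0.2, 0.4, 0.8]
grip_width: 0.0281
grasp_force: 10.0
```

```bash
python3 go.py .66 .008 .197 167; python3 ov.py pics/g7.png .66 .008 .0205 .015 .197
```

```text
cm [-0.23 -0.02  2.68] tw [ 0.  -0.1  0.4] t 19.15 rot [ 1.800e+02 -1.000e-01  1.674e+02] q [ 31.  35. -46.  91.  27.  65.  56.]
[0.6579 0.0086 0.2238]
```

View pics/g7.png

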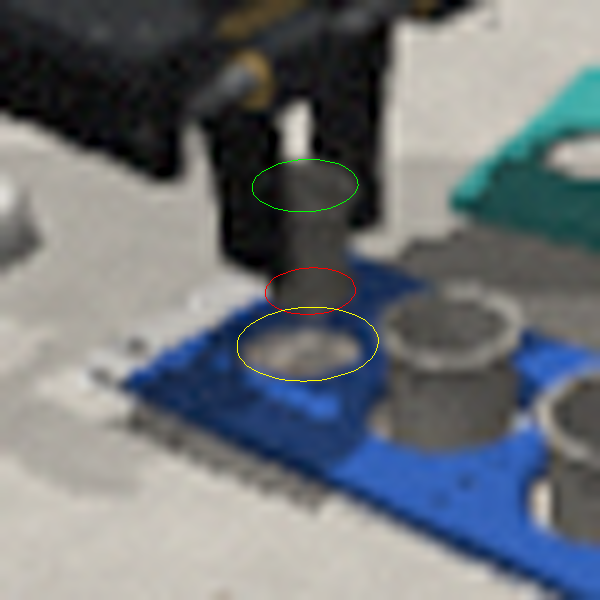

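The 40 stands in its well. The 30 hangs over well_30, mouth centre (302,346) in the crop, and needs about 3.5 mm more along the row. Lowering.

Request:
servo_tool([
  {"xyz": [-0.35,0,1],"twist": [0,0,0],"jaw": 0.9},
  {"xyz": [-0.35,0,1.8],"twist": [0,0,0],"jaw": 0.9},
  {"xyz": [-0.35,0,2.3],"twist": [0,0,0],"jaw": 0.9},
  {"xyz": [-0.35,0,2.6],"twist": [0,0,0],"jaw": 0.9},
  {"xyz": [-0.35,0,2.7],"twist": [0,0,0],"jaw": 0.9},
  {"xyz": [-0.35,0,2.75],"twist": [0,0,0],"jaw": 0.9},
  {"xyz": [-0.35,0,2.75],"twist": [0,0,0],"jaw": 0.9},
])

```text
time_s: 19.78
tool_pos: [0.6622, 0.0058, 0.1971]
tool_rot: [-179.9, -0.0, 167.2]
force: [-1.9, -0.6, 4.5]
grip_width: 0.0278
grasp_force: 10.0
```

Request:
servo_tool([
  {"xyz": [0,0,0],"twist": [0,0,0],"jaw": 0.5},
  {"xyz": [0,0,0],"twist": [0,0,0],"jaw": 0.3},
  {"xyz": [0,0,0],"twist": [0,0,0],"jaw": 0.3},
  {"xyz": [0,0,0],"twist": [0,0,0],"jaw": 0.3},
  {"xyz": [0,0,-2],"twist": [0,0,0],"jaw": 0.2},
  {"xyz": [0,0,-5],"twist": [0,0,0],"jaw": 0.0},
  {"xyz": [0,0,-9],"twist": [0,0,0],"jaw": 0.0},
  {"xyz": [0,0,-9],"twist": [0,0,0],"jaw": 0.0},
])

```text
time_s: 20.45
tool_pos: [0.6646, 0.0071, 0.2944]
tool_rot: [179.8, 0.6, 167.2]
force: [2.3, 1.1, 1.5]
grip_width: 0.0734
grasp_force: 0.0
```

Request:
servo_tool([
  {"xyz": [0,-25,0],"twist": [0,0,0],"jaw": 0},
  {"xyz": [0,-25,0],"twist": [0,0,0],"jaw": 0},
  {"xyz": [0,-25,0],"twist": [0,0,0],"jaw": 0},
  {"xyz": [0,-25,0],"twist": [0,0,0],"jaw": 0},
  {"xyz": [0,-25,0],"twist": [0,0,0],"jaw": 0},
  {"xyz": [0,-25,0],"twist": [0,0,0],"jaw": 0},
  {"xyz": [0,-25,0],"twist": [0,0,0],"jaw": 0},
  {"xyz": [0,-25,0],"twist": [0,0,0],"jaw": 0},
  {"xyz": [0,-25,0],"twist": [0,0,0],"jaw": 0},
])

```text
time_s: 21.2
tool_pos: [0.6068, -0.2375, 0.2864]
tool_rot: [179.9, 0.0, 167.2]
force: [0.2, 0.7, 0.0]
grip_width: 0.0867
grasp_force: 0.0
```

Run:
```python
from h import *
t=cam('top');s=cam('scene')
a=cv2.resize(t['img'][138:238,282:342],None,fx=6,fy=6,interpolation=2)
b=cv2.resize(s['img'][180:255,255:365],None,fx=4,fy=4,interpolation=2)
b=np.vstack([b,np.zeros((300,440,3),np.uint8)])
cv2.imwrite('pics/fin.png',cv2.cvtColor(np.hstack([a,b]),4))
```

```text
(no output)
```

View pics/fin.png

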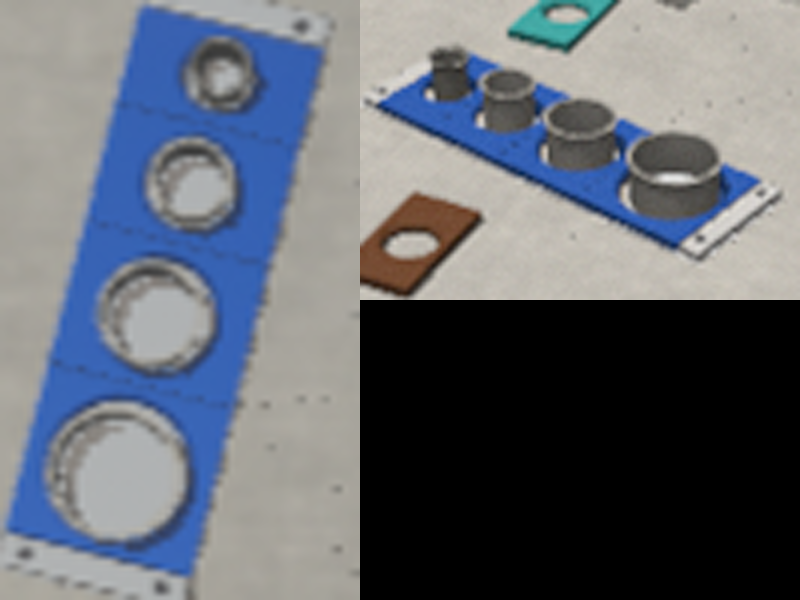

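All four cutters stand upright in their own wells, at top crop (221,74), (192,184), (157,315) and (118,470), and the arm is clear. Handing in.

```bash
python3 -c "
from cell import env
print(env.sign_off())"
```

```text
the job is handed in; nothing more can be done
None
```

The four cutters are each in the well of their own size, rim up, and the job was handed in at about 21 s of the 96 s; the last pictures show all four seated, and the hand-in gave no verdict.

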